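# Gauge the opening of the specimen-block holder

### The arm

A 6-joint arm with a two-finger parallel gripper is mounted at the origin on a cart in front of the work surface, level with it; the furniture and walls round the work are solid. World frame = base frame: x ahead of the robot, y to its left, z up, the work surface at z = 0. Lengths are in mm, angles in rad, forces in N, time in s.
With the tool pointing down it reaches from about 275 to 875 mm from the base axis. Payload 12.5 kg.
Tool frame: the origin (TCP) lies between the finger pads; the fingertips stand 8 mm ahead of it and the grasp point (between the pads) lies 11 mm behind it; z points along the fingers, y is the line along which they close (so a half turn about z gives the same grasp; the last joint's range is limited). The gripper opens to 85 mm and grips with 20 to 120 N. Pads are 22 mm wide; open, the fingers measure 114 mm over their backs; the gripper's body (76 mm by 85 mm) begins 54 mm behind the grasp point. The pads swing forward as they close: fully open they stand 13 mm farther back than shut.
Start: joints at [1.252, 0.351, 1.652, -0, 1.139, -0.085], TCP at [127.39, 535.029, 211.39] pointing down, gripper open.
Joint ranges: [-2.75, 2.75], [-0.79, 2.1], [0.01, 2.65], [-1.57, 4.71], [0.07, 3.14], [-2.87, 2.87]. Speed limits (rad/s): [2.22, 2.22, 2.79, 3.14, 3.14, 3.14].

### API

Orientations are given as a rotation vector (axis times angle).
In Python, from workcell import * gives the robot as it stands. The module is installed in compiled form; this text tells all that it offers.
- The arm moves only by the shell command python3 -m creep 'ROWS' [OPENING] [FORCE]. ROWS is JSON, a list of rows, each a list of 2 entries, a list of its own where there are three numbers: the shift along the tool's x, y, z in cm, then the turn about the tool's z in degrees. A call has 1 to 10 rows; each row is the pose to reach, as a shift and turn from the pose commanded when the call began, along the tool's axes at that moment; what a row does not reach only later rows make up. A row lasts 1/10 s, in which the tool goes at most 50 mm and 8.59 degrees, less where a joint would pass 70% of its speed; a pose out of reach is approached as far as the arm can. A call with a gripper value outside its range is refused whole. OPENING is the finger opening in cm, from 0 to 8.54, set as the call begins (- or left out, the last holds). The fingers move at their own pace and stop on an object; FORCE is the grip in N (left out, the last holds). Time passes only in rows, so rows that repeat a pose let the fingers close. It gives the time, the measured TCP pose, the force, the opening and the grip force at its end, in the units of the state.
- read_state(): the state, without advancing time (a new reading comes with each control period).
- get_image(name): name is "scene" or "top" or "wrist"; returns a dict with "frame" (400x640x3 uint8, red, green, blue), "fovy" (degrees; the focal length in pixels is half the picture's height over the tangent of half this angle, whatever the lens; pixels are square), "cx", "cy" (the principal point, pixels), "cam_to_world" (4x4, takes a point from camera to world coordinates); the wrist camera has in their place "tool_from_camera" (4x4, takes a point from camera to tool coordinates, whose origin is the TCP and whose axes are the flange's). Camera axes: x right, y up, looking along -z (the intrinsics and any distortion apply to the point x, -y, -z); pixel columns grow to the right and rows downward; lengths in mm; the calibration is good to about 2 mm. A picture is of the moment at which its call begins: read the wrist's pose just before it. There is no depth.
- finish_job(): hands the job in; it is judged then, once.
The state is a dict: "time_s": time; "joint_pos": joint angles; "joint_velocities": joint speeds; "effort": joint torques, N m; "tcp_pos": TCP position; "orientation": TCP orientation; "contact_force": force on the tool from outside, world axes, zero at the start; "ft_torque": the same for the moment, N m; "opening": finger opening in mm; "gripper_force": force on a finger pad.
Only numpy, scipy, OpenCV 4.12 (cv2) and the standard library are available. Lean on these libraries where they do the work, as an engineer would, in place of code of your own. Each camera call takes 0.05 s, during which the arm holds its last target. There are 200 camera calls.

### The job

Find out how wide the gap of the specimen-block holder is, between the fixed jaw and the mounted jaw block, by trying the gauges in it one after the other, the thinnest first and each then the next thicker, every one lowered upright to the floor of the gap. Stand each gauge that is loose upright back in a bay of the gauge rack, and leave the one that just fits standing in the gap, fully down and wholly between the jaws, with the other gauges in the rack; do not tip any gauge over and leave the petri dish and the vial alone.

Things in the scene. Friction and masses are not known exactly. Their poses are not given: they have to be found in the camera images.
- holder: specimen-block holder, fixed: dark base plate 70 (x) by 150 (y) by 10 mm high carrying, from -y to +y, an end wall, the mounted jaw block, the GAP, the fixed jaw (the middle one of the three blocks) and the parked spare jaw block. Origin: centre of the plate's underside, z up. Gap floor at z = 10 mm; jaw tops at z = 35 mm; jaws span x = -30 to 30 mm.
- gap_face (a point): point on the gap's floor at the foot of the fixed jaw's face, mid-length; 11.8 mm to -y and 10 mm up from the holder's origin, axes as the holder's. The gap runs from it to -y, open above and at both x ends, upper edges rounded 4 mm. The right gauge has about 1 mm play along y, the next thinner about 6 mm, the next thicker does not enter. 10 and 25 mm are never right.
- gauge_rack: grey open tray, fixed, 52 (x) by 196 (y) by 23 mm high; floor and walls 4 mm thick; three cross walls make four bays in a row along y, centred about y = -72, -24, 24, 72 mm, each about 44 mm square. Origin: centre of its underside, z up.
- jaw_p: fixed aluminium jaw block, one of two, each 60 mm long (x), 25 mm high, of different thickness (which is thicker is not told). Origin: underside, middle of its back face; its thickness runs from there to +y. The one with its origin at y = -63 mm of the holder is mounted and bounds the gap; the other is a spare parked at the +y end.
- jaw_q: fixed aluminium jaw block, one of two, each 60 mm long (x), 25 mm high, of different thickness (which is thicker is not told). Origin: underside, middle of its back face; its thickness runs from there to +y. The one with its origin at y = -63 mm of the holder is mounted and bounds the gap; the other is a spare parked at the +y end.
- gauge_10: loose gauge: upright steel blade 10 mm thick (its y), 30 mm wide (x), 40 mm high; black grip on top, 24 mm (x) by 14 mm (y), from 40 to 70 mm above the underside. Origin: centre of the underside, z up. About 70 g. Stands at first in any one of the rack's bays. Grip it across the 24 mm.
- gauge_15: loose gauge: upright steel blade 15 mm thick (its y), 30 mm wide (x), 40 mm high; black grip on top, 24 mm (x) by 14 mm (y), from 40 to 70 mm above the underside. Origin: centre of the underside, z up. About 80 g. Stands at first in any one of the rack's bays. Grip it across the 24 mm.
- gauge_20: loose gauge: upright steel blade 20 mm thick (its y), 30 mm wide (x), 40 mm high; black grip on top, 24 mm (x) by 14 mm (y), from 40 to 70 mm above the underside. Origin: centre of the underside, z up. About 90 g. Stands at first in any one of the rack's bays. Grip it across the 24 mm.
- gauge_25: loose gauge: upright steel blade 25 mm thick (its y), 30 mm wide (x), 40 mm high; black grip on top, 24 mm (x) by 14 mm (y), from 40 to 70 mm above the underside. Origin: centre of the underside, z up. About 100 g. Stands at first in any one of the rack's bays. Grip it across the 24 mm.
- petri_1: bystander: petri dish, 63 mm across, 14 mm high, loose; origin: centre of the underside. To be left alone. Left of it stands a tall fixed microscope, its eyepieces about 0.4 m high over the desk: draw the arm in before swinging past it.
- vial_2: bystander: glass vial, 21 mm across, 55 mm high, loose, behind the holder; origin: centre of the underside. To be left alone.

How it is judged:
By the outcome, as a careful person would: the job done as asked, in the order asked, and still so for the second after the job is handed in, with the robot touching nothing.
It also fails if it takes over 72 s, if anything falls off the work surface, if the arm or the gripper's body presses on something with over 40 N, if the wrist force passes 120 N, or if a joint passes its speed limit or range.

## Working session

There is one attempt and no reset: what is moved stays moved. The work goes in short steps, Python scripts to look and compute and a shell command to move; the robot and the scene stay as the last step left them, time stands still between calls to the robot, and variables do not carry over. Pictures are saved under pics/ and viewed, at most 10 in all, crops included, and the job is handed in when it is done.

```bash
mkdir -p pics
python3 - <<'E'
from workcell import *
import cv2,numpy as np
s=read_state();print(s)
for n in ("scene","top","wrist"):
    d=get_image(n);cv2.imwrite(f"pics/{n}0.png",d["frame"][:,:,::-1])
    print(n,{k:(np.round(v,4).tolist() if k!="frame" else 0) for k,v in d.items()})
E
```

```text
{'time_s': 0.0, 'joint_pos': array([ 1.25241446e+00,  3.51238057e-01,  1.65244553e+00, -1.14567530e-05,
        1.13908343e+00, -8.46343958e-02]), 'joint_velocities': array([-1.13996933e-03,  1.76448723e-03, -1.18008815e-03,  6.20055467e-04,
        5.04283360e-04, -4.27898042e-06]), 'effort': array([ 9.87769745e-04, -5.06092429e+01, -2.91411138e+01,  3.01730438e-05,
        4.54558074e-03, -9.61891175e-06]), 'tcp_pos': array([127.27681382, 534.70031443, 210.84928492]), 'orientation': array([-3.66300575e-01, -3.11993786e+00,  1.81050762e-03]), 'contact_force': array([0.17688345, 0.53415201, 0.80467992]), 'ft_torque': array([-0.01053657, -0.00811901, -0.00986999]), 'gripper_force': 0.0, 'opening': 85.37062532790874}
scene {'frame': 0, 'fovy': 43.681, 'cx': 317.7464, 'cy': 200.1633, 'cam_to_world': [[0.7505, 0.4111, -0.5175, 96.8138], [-0.6607, 0.4852, -0.5728, -498.2046], [0.0156, 0.7717, 0.6358, 642.6017], [0.0, 0.0, 0.0, 1.0]]}
top {'frame': 0, 'fovy': 52.9926, 'cx': 321.022, 'cy': 199.644, 'cam_to_world': [[-0.009, 0.9963, -0.0854, 505.37], [-1.0, -0.009, 0.001, 14.9839], [0.0003, 0.0854, 0.9963, 915.2412], [0.0, 0.0, 0.0, 1.0]]}
wrist {'frame': 0, 'fovy': 62.4609, 'cx': 324.2627, 'cy': 201.0842, 'tool_from_camera': [[-0.0006, 0.946, 0.3241, 82.9267], [1.0, 0.0007, -0.0001, 0.3518], [-0.0003, 0.3241, -0.946, -162.3071], [0.0, 0.0, 0.0, 1.0]]}
```

View pics/top0.png

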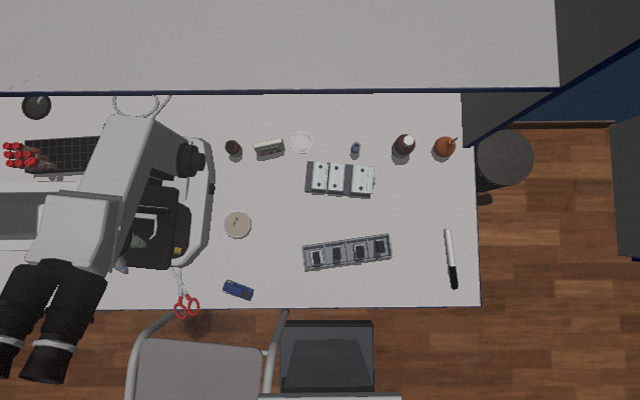

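View pics/scene0.png

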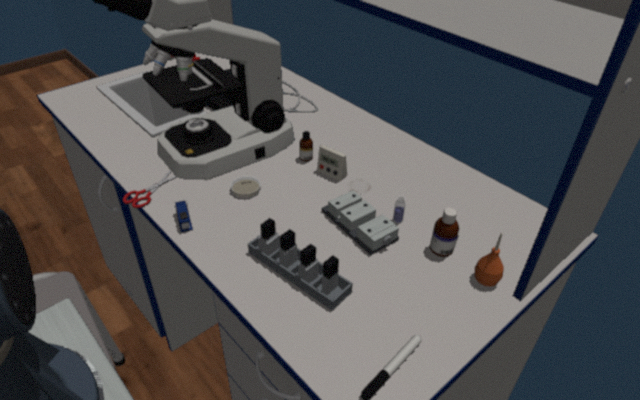

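The top view shows the holder at about (340,179) and the rack at about (347,252) with the four gauges. The petri dish is at (237,224), the vial at (355,148), and the microscope is on the left. In the scene view the grips stand at (268,228) to (330,267).

```bash
cat > h.py <<'E'
from workcell import *
import cv2,numpy as np
from scipy.spatial.transform import Rotation as R
def cam(n):
    s=read_state();d=get_image(n)
    if n=="wrist":
        T=np.eye(4);T[:3,:3]=R.from_rotvec(s["orientation"]).as_matrix();T[:3,3]=s["tcp_pos"]
        d["C"]=T@d["tool_from_camera"]
    else: d["C"]=np.array(d["cam_to_world"])
    d["f"]=200/np.tan(np.radians(d["fovy"]/2));return d
def cast(d,uv,z):
    uv=np.atleast_2d(np.float64(uv));C=d["C"]
    r=np.c_[(uv[:,0]-d["cx"])/d["f"],-(uv[:,1]-d["cy"])/d["f"],-np.ones(len(uv))]@C[:3,:3].T
    o=C[:3,3];return o+r*((z-o[2])/r[:,2])[:,None]
def totool(p):
    "world point -> offset in the tool frame, cm"
    s=read_state();return R.from_rotvec(s["orientation"]).as_matrix().T@(np.array(p)-s["tcp_pos"])/10
E
python3 - <<'E'
from h import *
d=cam("top");f=d["frame"]
cv2.imwrite("pics/top1.png",cv2.resize(f[140:285,285:405],None,fx=4.1,fy=4.1,interpolation=cv2.INTER_CUBIC)[:,:,::-1])
print("edge",cast(d,[[340,307],[340,93]],0).round(),"eyep",cast(d,[[50,380],[100,290]],400).round())
print("holder ends plate top",cast(d,[[340,179]],35).round(),"rack",cast(d,[[347,252]],23).round())
s=read_state();M=R.from_rotvec(s["orientation"]).as_matrix()
for a in np.radians(np.arange(76.6,-10,-8)):
    print(np.degrees(a).round(1),(M.T@(np.array([330*np.cos(a),330*np.sin(a),211])-[127.39,535.03,211.39])/10).round(1),np.degrees(1.34-a).round(1))
E
```

```text
edge [[342. -26.   0.]
 [834. -33.   0.]] eyep [[328. 353. 400.]
 [437. 295. 400.]]
holder ends plate top [[626. -28.  35.]] rack [[465. -42.  23.]]
76.6 [ -0.  -22.    0.1] 0.2
68.6 [ -4.6 -22.3   0.1] 8.2
60.6 [ -9.1 -23.3   0.1] 16.2
52.6 [-13.4 -24.9   0.1] 24.2
44.6 [-17.5 -27.    0.1] 32.2
36.6 [-21.2 -29.7   0.1] 40.2
28.6 [-24.5 -32.9   0.1] 48.2
20.6 [-27.4 -36.5   0.1] 56.2
12.6 [-29.7 -40.5   0.1] 64.2
4.6 [-31.4 -44.8   0.1] 72.2
-3.4 [-32.5 -49.3   0.1] 80.2
```

View pics/top1.png

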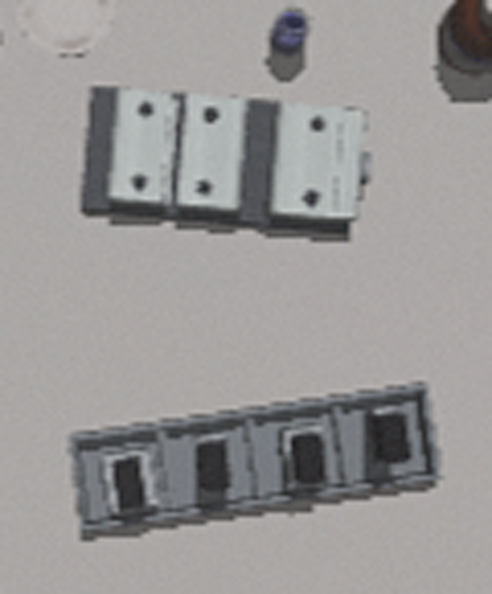

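The crop shows the holder's gap as the dark strip at x 243–275, about 17 mm wide. The gauges stand in all four bays. First I draw the arm in, then swing.

```bash
python3 -m creep '[[[0,-5,0],0],[[0,-10,0],0],[[0,-15,0],0],[[0,-19,0],0],[[0,-22,0],0],[[0,-22,0],0]]'
```

```text
time_s: 0.8
tcp_pos: [75.6, 318.3, 211.2]
orientation: [-0.367, -3.12, 0.001]
contact_force: [-0.5, 0.9, -0.4]
opening: 85.2
gripper_force: 0.0
```

```bash
python3 -m creep '[[[-4.6,-0.3,0],8],[[-9.1,-1.3,0],16],[[-13.4,-2.9,0],24],[[-17.5,-5,0],32],[[-21.2,-7.7,0],40],[[-24.5,-10.9,0],48],[[-27.4,-14.5,0],56],[[-29.7,-18.5,0],64],[[-31.4,-22.8,0],72],[[-31.4,-22.8,0],72]]'
```

```text
time_s: 1.8
tcp_pos: [330.4, 22.0, 211.6]
orientation: [2.144, 2.295, -0.0]
contact_force: [0.5, 0.8, -0.2]
opening: 84.9
gripper_force: 0.0
```

```bash
python3 -m creep '[[[-0.5,5,0],0],[[-1,10,0],0],[[-2,15,0],0],[[-2.5,20,0],0],[[-2.6,21,0],0],[[-2.6,21,0],0],[[-2.6,21,0],0]]'
python3 - <<'E'
from h import *
d=cam("wrist");np.save("pics/w1.npy",d,allow_pickle=True)
cv2.imwrite("pics/w1.png",d["frame"][:,:,::-1]);print(d["C"].round(3),read_state()["tcp_pos"])
E
```

```text
time_s: 2.5
tcp_pos: [540.0, 18.1, 210.9]
orientation: [-2.129, -2.309, 0.001]
contact_force: [-0.8, 0.6, -0.2]
opening: 85.3
gripper_force: 0.0
[[ 9.97000e-01 -7.60000e-02 -2.60000e-02  5.33861e+02]
 [ 8.10000e-02  9.43000e-01  3.22000e-01  1.01391e+02]
 [-0.00000e+00 -3.23000e-01  9.46000e-01  3.73207e+02]
 [ 0.00000e+00  0.00000e+00  0.00000e+00  1.00000e+00]] [539.7412206   18.01044881 211.20902871]
```

View pics/w1.png

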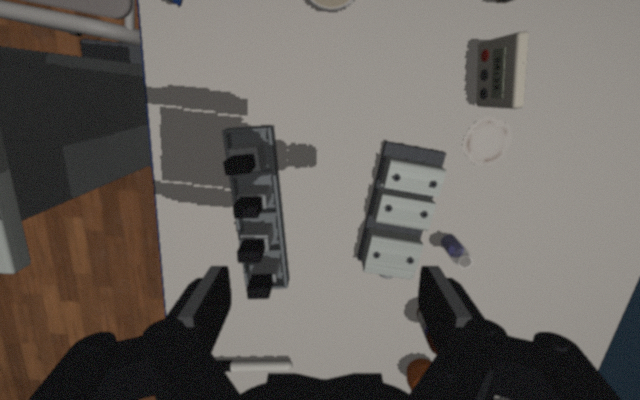

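The wrist view shows the rack with its grips at (240,164), (248,207), (252,250) and (260,286). The jaw tops are at (413,178), (403,212) and (392,256), so the gap lies near (399,233), and the vial is at (455,248). Next I measure these with masks.

Run:
```python
from h import *
d=np.load("pics/w1.npy",allow_pickle=True).item();f=d["frame"]
g=f.astype(int)
print("table",f[200,330],"jaw",f[215,405],f[178,430],"grip",f[207,248],"rackfloor",f[190,262])
def comps(m,name,z,amin):
    n,l,st,ce=cv2.connectedComponentsWithStats(m.astype(np.uint8))
    for i in range(1,n):
        if st[i,4]<amin: continue
        c,_=cv2.findContours((l==i).astype(np.uint8),0,2)
        (u,v),wh,a=cv2.minAreaRect(c[0]);b=cv2.boxPoints(((u,v),wh,a))
        P=cast(d,b,z);s1=P[1]-P[0];s2=P[2]-P[1]
        print(name,"px",round(u),round(v),"ctr",P.mean(0).round(1),"sides",np.linalg.norm(s1).round(1),np.linalg.norm(s2).round(1),"dirs",np.degrees(np.arctan2(s1[1],s1[0])).round(1),np.degrees(np.arctan2(s2[1],s2[0])).round(1))
m=np.zeros(f.shape[:2],bool);m[130:285,355:450]=1
comps((g[:,:,1]>g[:,:,0]+3)&(g.mean(2)>150)&m,"jaw",35,300)
m[:]=0;m[140:302,215:285]=1
comps((g.max(2)<28)&m,"grip",70,100)
a=cv2.resize(f[120:300,345:455],None,fx=3.3,fy=3.3,interpolation=cv2.INTER_CUBIC)
b=cv2.resize(f[120:300,205:300],None,fx=3.3,fy=3.3,interpolation=cv2.INTER_CUBIC)
cv2.imwrite("pics/w1c.png",np.hstack([b,a])[:,:,::-1])
```

```text
table [152 151 144] jaw [147 149 144] [153 158 152] grip [17 20 17] rackfloor [51 53 51]
grip px 239 164 ctr [459.9  28.1  70. ] sides 27.9 16.9 dirs 12.7 -81.3
grip px 247 206 ctr [467.9 -13.4  70. ] sides 26.3 19.4 dirs 13.1 -81.2
grip px 251 250 ctr [471.7 -61.3  70. ] sides 24.3 24.0 dirs 4.6 -88.8
grip px 222 284 ctr [ 441.4 -104.4   70. ] sides 14.6 40.8 dirs 4.6 -90.7
grip px 260 285 ctr [ 481.7 -101.5   70. ] sides 27.2 25.2 dirs 90.4 4.6
```

View pics/w1c.png

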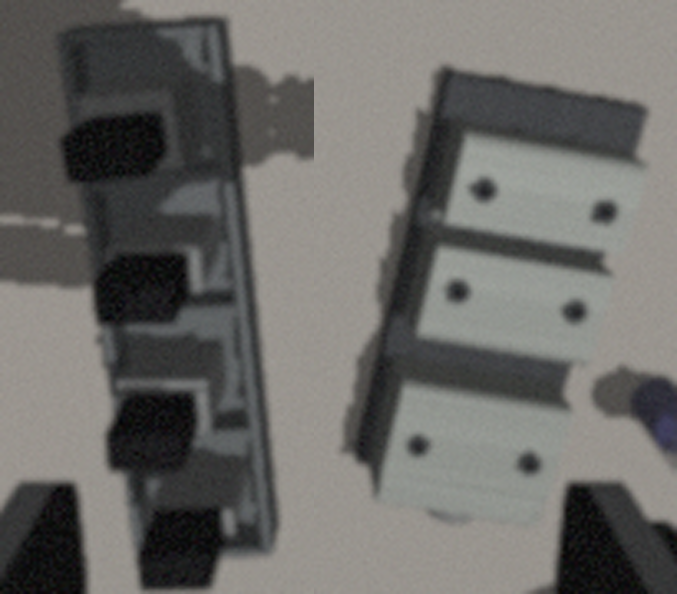

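The crop shows the fixed jaw's lower top edge from (414,336) to (588,362) and the mounted jaw's upper edge from (408,382) to (572,408). The gap is about 17 mm, so 15 is likely, but trying the gauges will decide. I convert these edges to world points and go for a closer look over the rack.

Run:
```python
from h import *
d=np.load("pics/w1.npy",allow_pickle=True).item()
r=lambda p:np.c_[(np.array(p)[:,0]-314)/3.3+345,np.array(p)[:,1]/3.3+120]
l=lambda p:np.c_[np.array(p)[:,0]/3.3+205,np.array(p)[:,1]/3.3+120]
P=cast(d,r([[428,245],[614,272],[588,362],[414,336],[408,382],[572,408]]),35);print(P.round(1))
for i,j in((0,1),(3,2),(4,5),(0,3),(3,4)):
    v=P[j]-P[i];print(i,j,np.linalg.norm(v).round(1),np.degrees(np.arctan2(v[1],v[0])).round(1))
print("gap mid",P[2:6].mean(0))
Q=cast(d,l([[60,30],[228,18],[275,548]]),23);print("rack",Q.round(1));v=Q[2]-Q[1];print(np.linalg.norm(v),np.degrees(np.arctan2(v[1],v[0]))+90,np.linalg.norm(Q[1]-Q[0]))
print("rack ctr",(Q[0]+Q[2])/2,"go",totool([475,-90,120]))
```

```text
[[601.8  -1.1  35. ]
 [664.   -5.4  35. ]
 [661.3 -38.   35. ]
 [601.4 -33.3  35. ]
 [601.6 -50.3  35. ]
 [659.  -55.4  35. ]]
0 1 62.4 -4.0
3 2 60.1 -4.5
4 5 57.6 -5.1
0 3 32.2 -90.7
3 4 17.0 -89.4
gap mid [630.8388974  -44.23651491  35.        ]
rack [[ 431.9   52.9   23. ]
 [ 484.7   60.9   23. ]
 [ 508.3 -131.4   23. ]]
193.767358128451 7.001105245284734 53.47023024367825
rack ctr [470.09577807 -39.28367075  23.        ] go [-10.2408526   -7.32409149   9.12416122]
```

```bash
python3 -m creep '[[[-4,-2.5,2],-3],[[-8,-5.5,5],-3],[[-10.2,-7.3,8],-3],[[-10.2,-7.3,9],-3],[[-10.2,-7.3,9],-3],[[-10.2,-7.3,9],-3]]'
python3 - <<'E'
from h import *
d=cam("wrist");np.save("pics/w2.npy",d,allow_pickle=True);f=d["frame"]
cv2.imwrite("pics/w2.png",cv2.resize(f[0:300,190:470],None,fx=2,fy=2,interpolation=cv2.INTER_CUBIC)[:,:,::-1]);print(d["C"].round(3))
E
```

```text
time_s: 3.15
tcp_pos: [476.6, -89.6, 122.5]
orientation: [2.068, 2.363, 0.001]
contact_force: [0.7, -0.1, -0.8]
opening: 85.1
gripper_force: 0.0
[[ 9.91000e-01 -1.24000e-01 -4.50000e-02  4.65740e+02]
 [ 1.32000e-01  9.38000e-01  3.21000e-01 -6.67700e+00]
 [ 2.00000e-03 -3.24000e-01  9.46000e-01  2.84719e+02]
 [ 0.00000e+00  0.00000e+00  0.00000e+00  1.00000e+00]]
```

View pics/w2.png

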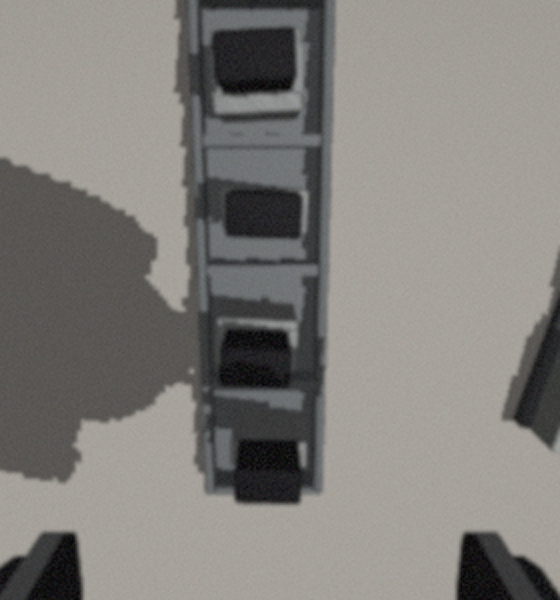

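The view shows the gauge in bay A at (255,60) with a wide steel rim and C at (257,350) with a medium rim. B (262,213) and D (268,470) show nearly none, so I need to tell 10 from 15 and check 20 against 25. I enlarge with more contrast.

Run:
```python
from h import *
d=np.load("pics/w2.npy",allow_pickle=True).item();f=d["frame"]
def c(v0,v1):
    a=f[v0:v1,285:350].astype(float);a=np.clip(255*((a-10)/150),0,255)**.7*255**.3
    return cv2.resize(a.astype(np.uint8),None,fx=6,fy=6,interpolation=cv2.INTER_NEAREST)
L=np.vstack([c(5,60),c(85,130)]);Rr=np.vstack([c(150,200),c(205,255)])
cv2.imwrite("pics/w2c.png",np.hstack([L,Rr])[:,:,::-1])
```

```text
(no output)
```

View pics/w2c.png

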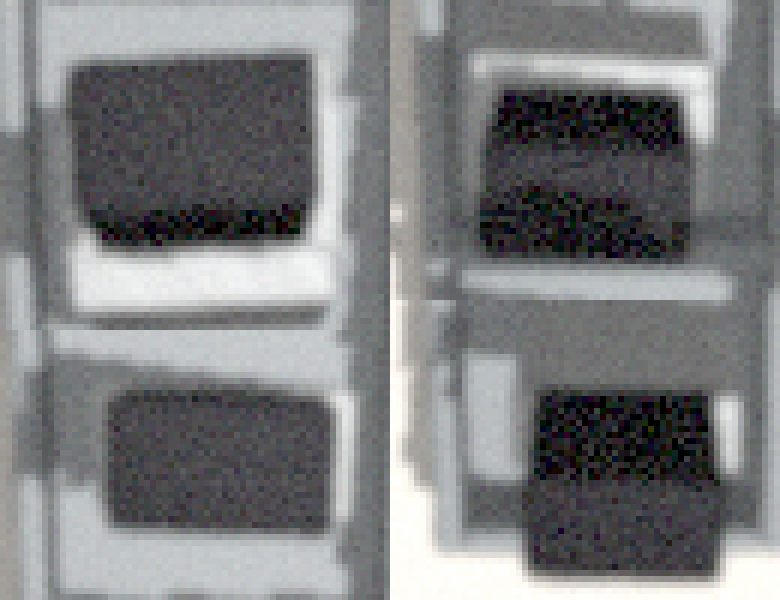

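Run:
```python
from h import *
d=np.load("pics/w2.npy",allow_pickle=True).item()
def px(X,Y):
    if X<390: return [285+X/6, 5+Y/6 if Y<330 else 85+(Y-330)/6]
    return [285+(X-390)/6, 150+Y/6 if Y<300 else 205+(Y-300)/6]
def ln(n,a,b,z):
    P=cast(d,[px(*a),px(*b)],z);print(n,P.round(1).tolist(),np.linalg.norm(P[1]-P[0]).round(1))
ln("D strip",(735,395),(735,475),40)
ln("B strip",(346,388),(346,522),40)
ln("A strip",(330,95),(330,310),40)
ln("C rim w",(475,55),(712,68),40)
ln("A rim w",(72,310),(330,310),40)
ln("C strip shade?",(700,68),(700,145),40)
# grip top centres: mid of far/near edges of the top face
for n,pts in dict(A=[(70,65),(310,58),(315,200),(75,210)],B=[(108,395),(330,400),(330,530),(108,525)],C=[(490,140),(690,150),(690,258),(480,250)],D=[(532,482),(720,482),(718,575),(528,575)]).items():
    P=cast(d,[px(*p) for p in pts],70);print(n,P.mean(0).round(1),"w",np.linalg.norm(P[1]-P[0]).round(1),"t",np.linalg.norm(P[2]-P[1]).round(1),"ang",np.degrees(np.arctan2((P[1]-P[0]+P[2]-P[3])[1],(P[1]-P[0]+P[2]-P[3])[0])).round(1))
```

```text
D strip [[494.1, -104.3, 40.0], [495.9, -115.8, 40.0]] 11.7
B strip [[479.8, -9.2, 40.0], [482.1, -24.3, 40.0]] 15.3
A strip [[471.1, 36.5, 40.0], [474.3, 15.0, 40.0]] 21.8
C rim w [[454.3, -59.1, 40.0], [484.0, -56.8, 40.0]] 29.8
A rim w [[445.2, 11.1, 40.0], [474.3, 15.0, 40.0]] 29.3
C strip shade? [[482.5, -57.0, 40.0], [483.9, -66.9, 40.0]] 9.9
A [457.7  26.1  70. ] w 23.1 t 12.4 ang 9.5
B [466. -18.  70.] w 23.0 t 13.1 ang 6.4
C [470.1 -67.5  70. ] w 22.3 t 12.6 ang 5.0
D [ 480.1 -111.2   70. ] w 22.4 t 12.3 ang 7.5
```

D is the 10 mm gauge (strip 11.7), B the 15 (15.3), C the 20 and A the 25. I go to gauge_10 first.

Run:
```python
from h import *
print(totool([480,-111,52]))
d=np.load("pics/w1.npy",allow_pickle=True).item()
print("vial",cast(d,[[448,240],[463,260]],55).round(),"brown",cast(d,[[427,300]],60).round())
```

```text
[-2.16677551e+00  6.90117958e-03  7.06466559e+00]
vial [[677. -40.  55.]
 [698. -62.  55.]] brown [[ 666. -112.   60.]]
```

```bash
python3 -m creep '[[[-2.2,0,0],0],[[-2.2,0,3],0],[[-2.2,0,6],0],[[-2.2,0,7.1],0],[[-2.2,0,7.1],0],[[-2.2,0,7.1],0]]' 4.6 40
python3 -m creep '[[[0,0,0],0],[[0,0,0],0],[[0,0,0],0],[[0,0,0],0],[[0,0,0],0]]' 1.5 40
```

```text
time_s: 3.8
tcp_pos: [479.7, -111.8, 51.6]
orientation: [2.067, 2.364, 0.001]
contact_force: [-0.4, -0.3, -0.5]
opening: 46.0
gripper_force: 0.0
time_s: 4.3
tcp_pos: [479.7, -112.2, 51.7]
orientation: [2.068, 2.362, 0.001]
contact_force: [-0.2, -0.1, 8.0]
opening: 21.1
gripper_force: 38.8
```

```bash
python3 -m creep '[[[0,0,-2],0],[[0,0,-5],0],[[0,0,-8],0],[[0,0,-8],0],[[0,0,-8],0]]'
python3 - <<'E'
from h import *
d=cam("wrist");np.save("pics/w3.npy",d,allow_pickle=True);f=d["frame"]
a=np.clip(255*((f.astype(float)-10)/150),0,255)
cv2.imwrite("pics/w3.png",cv2.resize(a[130:400,170:480].astype(np.uint8),None,fx=2.2,fy=2.2,interpolation=cv2.INTER_CUBIC)[:,:,::-1])
E
```

```text
time_s: 4.8
tcp_pos: [479.1, -112.0, 131.1]
orientation: [2.068, 2.363, 0.001]
contact_force: [0.1, -0.3, -0.1]
opening: 21.3
gripper_force: 39.2
```

View pics/w3.png

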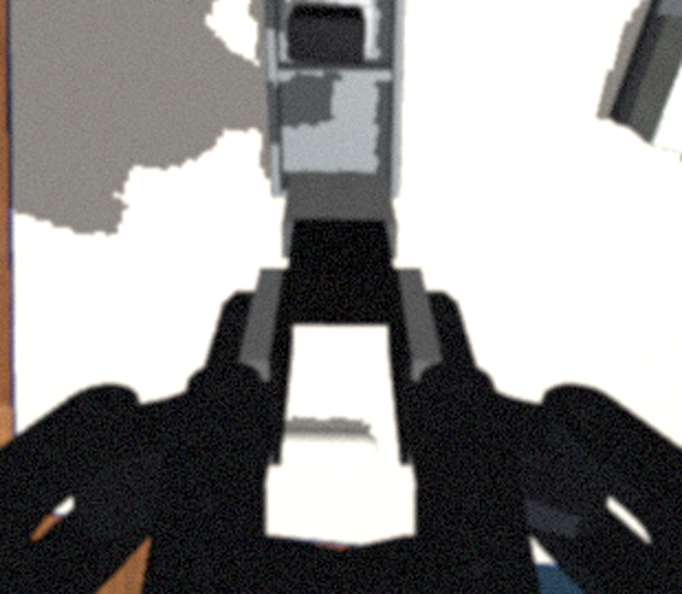

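The gauge is held upright: grip at (340,270), with its top -y edge at row 325 and its lower +y edge at row 220. I compute its in-hand offset, then the move to the gap.

```bash
cat >> h.py <<'E'
GAP=np.array([630.8,-44.2]); YAW=-4.5
def inhand(d,rowtop,rowbot,col,lift):
    "grip edges -> gauge centre offset along tool x, mm"
    a=cast(d,[[col,rowtop]],70+lift)[0];b=cast(d,[[col,rowbot]],40+lift)[0]
    s=read_state();M=R.from_rotvec(s["orientation"]).as_matrix()
    xa,xb=[(M.T@(p-s["tcp_pos"]))[0] for p in(a,b)]
    print("x of -y edge",xa.round(1),"+y edge",xb.round(1),"thick",(xb-xa).round(1));return (xa+xb)/2
def goto(off,yaw=YAW,xy=GAP):
    s=read_state();M=R.from_rotvec(s["orientation"]).as_matrix()
    cur=np.degrees(np.arctan2(M[1,1],M[0,1]));y=np.radians(yaw)
    tx=np.array([-np.sin(y),np.cos(y)])
    t=np.r_[xy-tx*off,s["tcp_pos"][2]]
    print("target",t.round(1),"shift cm",(M.T@(t-s["tcp_pos"])/10).round(2),"turn",(cur-yaw).round(1))
E
python3 - <<'E'
from h import *
d=np.load("pics/w3.npy",allow_pickle=True).item()
o=inhand(d,277.7,230,324.5,79.5);print(o);goto(o)
E
```

```text
x of -y edge -6.4 +y edge 6.3 thick 12.7
-0.07874048692920654
target [630.8 -44.1 130.2] shift cm [ 4.69 15.99 -0.  ] turn 12.1
```

Run:
```python
from h import *
d=cam("top");f=d["frame"].astype(float).mean(2)
p=lambda X,Y:[X/4.1+285-.4,Y/4.1+140-.4]
print(cast(d,[p(243,160),p(275,163)],34).round(1),"gripB",cast(d,[p(213,463)],70).round(1),"plate +y end",cast(d,[p(90,150)],10).round(1))
# subpixel profile across gap, averaged over 3 rows near the jaws' middle
for v in (176,178,180,182): print(v,f[v,335:364].round().astype(int))
```

```text
[[627.2 -36.9  34. ]
 [625.4 -54.2  34. ]] gripB [[466.6 -17.3  70. ]] plate +y end [[636.9  46.5  10. ]]
176 [198 192 195 195 194 194 201 196 175 126  90  93  96  92  92  89  90 131
 183 196 196 195 198 202 199 192 193 194 191]
178 [196 195 193 194 192 196 197 196 176 132  87  90  94  92  93  89  92 143
 186 196 196 199 199 202 200 194 193 194 190]
180 [195 196 193 194 194 196 202 189 148 104  91  91  91  93  94  83 114 157
 186 194 198 199 201 200 198 195 193 193 192]
182 [199 197 194 195 194 199 204 189 140  91  90  90  92  93  93  73 113 170
 189 196 197 198 199 203 197 194 192 194 191]
```

```bash
python3 -m creep '[[[1,3.5,0],3],[[2.4,8,0],6],[[3.7,12,0],9],[[4.7,16,0],12],[[4.7,16,0],12],[[4.7,16,0],12],[[4.7,16,0],12]]'
```

```text
time_s: 5.6
tcp_pos: [630.0, -44.5, 129.5]
orientation: [-2.304, -2.134, 0.002]
contact_force: [0.2, 0.2, -0.1]
opening: 21.3
gripper_force: 39.4
```

```bash
python3 -m creep '[[[0,0,2.5],0],[[0,0,4.5],0],[[0,0,5.5],0],[[0,0,6.2],0],[[0,0,6.2],0],[[0,0,6.2],0]]'
```

```text
time_s: 6.2
tcp_pos: [631.5, -44.3, 69.1]
orientation: [2.305, 2.134, 0.001]
contact_force: [0.0, -0.1, -0.8]
opening: 21.5
gripper_force: 39.4
```

```bash
python3 -m creep '[[[0,0,0.3],0],[[0,0,0.5],0],[[0,0,0.6],0],[[0,0,0.6],0]]'
```

```text
time_s: 6.6
tcp_pos: [631.1, -44.2, 62.3]
orientation: [-2.305, -2.135, 0.0]
contact_force: [-0.2, -0.3, -0.5]
opening: 21.2
gripper_force: 39.4
```

```bash
python3 -m creep '[[[0,0,0.1],0],[[0,0,0.1],0],[[0,0,0.1],0]]'; python3 -m creep '[[[0.2,0,0],0],[[0.2,0,0],0],[[0.2,0,0],0]]' ; python3 -m creep '[[[0.2,0,0],0],[[0.2,0,0],0],[[0.2,0,0],0]]'
```

```text
time_s: 6.9
tcp_pos: [631.2, -44.2, 61.4]
orientation: [-2.305, -2.135, 0.0]
contact_force: [0.1, -0.6, -1.2]
opening: 21.2
gripper_force: 39.4
time_s: 7.2
tcp_pos: [631.4, -42.2, 61.5]
orientation: [2.305, 2.135, -0.0]
contact_force: [-0.7, -0.5, 0.2]
opening: 21.1
gripper_force: 39.3
time_s: 7.5
tcp_pos: [631.5, -40.2, 61.4]
orientation: [2.305, 2.135, 0.0]
contact_force: [-0.7, -2.6, -0.4]
opening: 21.7
gripper_force: 39.1
```

```bash
python3 -m creep '[[[-0.3,0,0],0],[[-0.3,0,0.1],0],[[-0.3,0,0.15],0],[[-0.3,0,0.15],0]]'; python3 -m creep '[[[-0.2,0,-0.05],0],[[-0.25,0,-0.05],0],[[-0.25,0,-0.05],0]]' ; python3 -m creep '[[[-0.1,0,0],0],[[-0.1,0,0],0],[[-0.1,0,0],0]]'
```

```text
time_s: 7.9
tcp_pos: [631.1, -43.1, 59.7]
orientation: [-2.305, -2.134, 0.0]
contact_force: [-0.1, -0.5, -1.1]
opening: 20.9
gripper_force: 39.3
time_s: 8.2
tcp_pos: [631.1, -45.7, 60.4]
orientation: [-2.305, -2.134, -0.0]
contact_force: [-0.0, 0.4, -0.2]
opening: 21.2
gripper_force: 39.4
time_s: 8.5
tcp_pos: [631.0, -46.7, 60.4]
orientation: [-2.305, -2.135, -0.0]
contact_force: [0.6, -0.3, -0.6]
opening: 21.2
gripper_force: 39.4
```

The rack floor is 4 mm high, so the gauge still has about 2.7 mm to go. I lower it fully, then finish the play test.

```bash
python3 -m creep '[[[0.2,0,0],0],[[0.2,0,0.2],0],[[0.2,0,0.3],0],[[0.2,0,0.3],0]]'; python3 -m creep '[[[0,0,0.05],0],[[0,0,0.05],0],[[0,0,0.05],0]]'
```

```text
time_s: 8.9
tcp_pos: [631.4, -44.7, 57.9]
orientation: [2.305, 2.134, 0.001]
contact_force: [-1.0, -0.9, 4.5]
opening: 21.4
gripper_force: 40.4
time_s: 9.2
tcp_pos: [631.6, -44.7, 57.8]
orientation: [2.304, 2.134, 0.001]
contact_force: [-2.8, -0.6, 8.1]
opening: 20.9
gripper_force: 40.9
```

```bash
python3 -m creep '[[[-0.2,0,-0.1],0],[[-0.25,0,-0.1],0],[[-0.25,0,-0.1],0]]' ;python3 -m creep '[[[-0.1,0,0],0],[[-0.1,0,0],0]]';python3 -m creep '[[[-0.1,0,0],0],[[-0.1,0,0],0]]'
```

```text
time_s: 9.5
tcp_pos: [631.0, -47.2, 57.9]
orientation: [2.305, 2.134, 0.0]
contact_force: [-1.0, -0.3, 2.2]
opening: 20.9
gripper_force: 39.9
time_s: 9.7
tcp_pos: [630.9, -48.2, 57.9]
orientation: [2.305, 2.135, 0.0]
contact_force: [-0.3, 0.6, 3.2]
opening: 21.2
gripper_force: 40.0
time_s: 9.9
tcp_pos: [630.8, -49.2, 57.9]
orientation: [2.305, 2.135, 0.0]
contact_force: [-1.8, 0.5, 3.2]
opening: 21.5
gripper_force: 40.0
```

```bash
python3 -m creep '[[[-0.1,0,0],0],[[-0.1,0,0],0]]';python3 -m creep '[[[-0.1,0,0],0],[[-0.1,0,0],0]]';python3 -m creep '[[[-0.1,0,0],0],[[-0.1,0,0],0]]'
```

```text
time_s: 10.1
tcp_pos: [630.8, -50.2, 58.0]
orientation: [2.305, 2.134, 0.0]
contact_force: [-0.9, 0.7, 3.3]
opening: 20.8
gripper_force: 40.0
time_s: 10.3
tcp_pos: [630.7, -51.2, 58.0]
orientation: [2.305, 2.135, 0.0]
contact_force: [-0.3, 1.5, 4.0]
opening: 21.5
gripper_force: 40.0
time_s: 10.5
tcp_pos: [630.6, -52.2, 58.0]
orientation: [2.305, 2.134, 0.0]
contact_force: [-1.0, 0.8, 4.0]
opening: 21.2
gripper_force: 40.0
```

Play so far is greater than the apparent gap allows, so the gauge may have pivoted. I take one picture combining the wrist and scene crops.

Run:
```python
from h import *
w=cam("wrist");np.save("pics/w4.npy",w,allow_pickle=True);s=cam("scene")
st=lambda f:np.clip(255*((f.astype(float)-10)/170),0,255).astype(np.uint8)
a=cv2.resize(st(w["frame"])[140:300,250:400],None,fx=3,fy=3,interpolation=cv2.INTER_CUBIC)
b=cv2.resize(st(s["frame"])[160:265,310:420],(0,0),fx=3,fy=3,interpolation=cv2.INTER_CUBIC)
h=max(a.shape[0],b.shape[0]);pad=lambda i:cv2.copyMakeBorder(i,0,h-i.shape[0],0,0,0)
cv2.imwrite("pics/w4.png",np.hstack([pad(a),pad(b)])[:,:,::-1])
```

```text
(no output)
```

View pics/w4.png

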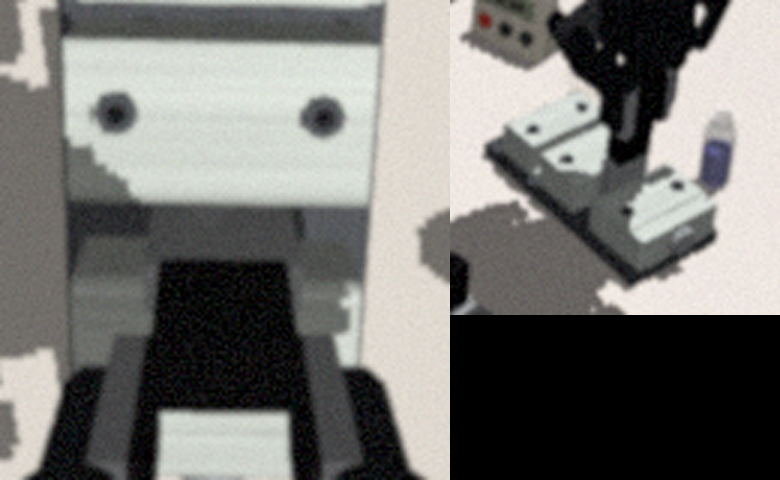

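The wrist crop shows the fixed jaw's edge at row 205, the floor down to row 238, the mounted jaw's face at rows 238–277, and the blade at x 150–300. I cast the foot and top of the mounted face to get its y position.

Run:
```python
from h import *
d=np.load("pics/w4.npy",allow_pickle=True).item()
p=lambda X,Y:[250+X/3-.3,140+Y/3-.3]
print("fixed top",cast(d,[p(70,203),p(370,205)],34).round(1).tolist())
print("mounted foot",cast(d,[p(100,238),p(340,236)],10).round(1).tolist())
print("mounted top",cast(d,[p(100,277),p(340,277)],34).round(1).tolist())
print("grip top-y edge",cast(d,[p(160,410),p(290,410)],80.5).round(1).tolist(),"grip bottom +y", cast(d,[p(160,260),p(290,260)],50.5).round(1).tolist())
f=d["frame"].astype(int).mean(2)
for u in (278,290,325,358): print(u,f[200:245,u].round().astype(int))
```

```text
fixed top [[601.8, -33.9, 34.0], [661.6, -39.0, 34.0]]
mounted foot [[602.9, -51.3, 10.0], [657.7, -55.0, 10.0]]
mounted top [[605.8, -50.4, 34.0], [655.0, -54.3, 34.0]]
grip top-y edge [[620.6, -54.2, 80.5], [641.6, -55.8, 80.5]] grip bottom +y [[620.2, -40.6, 50.5], [644.3, -42.5, 50.5]]
278 [81 84 81 78 74 70 60 49 47 37 33 43 37 42 37 39 41 40 43 54 51 56 56 61
 61 63 60 65 65 67 65 67 73 75 78 84 87 84 81 80 79 82 78 81 82]
290 [99 83 79 77 77 75 66 61 48 42 35 43 38 39 39 41 41 39 46 60 64 61 62 61
 58 62 59 64 63 64 62 67 72 74 83 80 85 86 81 84 82 76 78 81 83]
325 [154 152 155 150 145 142 127 114  88  67  57  59  59  57  53  56  56  54
  58  56  60  59  57  58  57  58  47  24  25  14  22  11  11  27  11  14
  20  19  15  22   8  17  20  18  25]
358 [155 156 154 152 150 144 141 124 106  82  73  71  73  72  71  71  71  68
  71  67  63  63  64  61  62  62  61  62  61  63  65  65  63  69  73  78
  80  85  87  87  79  79  82  79  81]
```

The gap is about 16.4 mm: fixed face at y≈-36.7, mounted face at ≈-53.2. The 10 mm gauge is upright and has slid about 4 mm in the pads. It has about 6 mm of play, so it is loose, and I return it to its bay.

```bash
python3 -m creep '[[[0.2,0,0],0],[[0.2,0,-1.5],0],[[0.2,0,-4.5],0],[[-1.5,-3.5,-4.5],-3],[[-3.3,-7.5,-4.5],-6],[[-5.5,-11.3,-4.5],-9],[[-7.4,-14.5,-4.5],-12],[[-7.4,-14.5,-4.5],-12],[[-7.4,-14.5,-4.5],-12],[[-7.4,-14.5,-4.5],-12]]'
python3 - <<'E'
from h import *
w=cam("wrist");np.save("pics/w5.npy",w,allow_pickle=True);f=w["frame"].astype(int).max(2)
for u in (310,325,340): print(u,f[205:290,u])
E
```

```text
time_s: 11.6
tcp_pos: [481.2, -114.8, 103.4]
orientation: [2.069, 2.363, 0.001]
contact_force: [-0.7, 0.1, -0.7]
opening: 21.2
gripper_force: 39.5
310 [117 110  99  79  67  63  56  64  64  65  62  60  59  64  58  62  57  61
  60  65  65  62  61  59  45  32  33  15  26   8   8  27  13  32  10  10
  27  21  18  20  16  19  17  21  14  23  21  20  14  22  13  19  26  29
  11  25  28  21  25  22  24  30  20  23  30  27  17  25  30  13  19  43
  88 137 162 173 172 172 174 172 173 175 176 170 171]
325 [118 116 104  85  66  61  68  58  62  60  61  63  62  58  61  63  63  64
  61  65  61  64  65  57  47  39  21  11  34  16  26  15  18  26  23  21
  26  23  14  19   8  28  24  26   9  12  31  19  14  24  17  24  22  12
  27  21  15  31  11  30  17  11  32  19  16  23  20  14  24  21  15  39
  83 128 164 172 171 173 173 172 174 170 172 171 173]
340 [ 77  76  77  69  60  55  62  60  62  65  60  58  60  64  60  62  59  62
  62  61  62  61  60  57  52  27  20  22  25  22  23  14  23  25  14  25
  16  29  24  25  18  18  24  33  20  18   9  19  25  33  29  27  19  22
  12  28  24  27  18  24  25  19  16  23  27  25  14  22  24  29  20  36
  77 128 161 168 171 173 170 169 175 172 175 175 174]
```

The in-hand offset is unchanged from the first grasp, so it only pivoted slightly, and it is now over its bay. I set it down.

```bash
python3 -m creep '[[[0,0,2],0],[[0,0,4],0],[[0,0,4.9],0],[[0,0,5.2],0],[[0,0,5.2],0],[[0,0,5.2],0]]'
python3 -m creep '[[[0,0,0],0],[[0,0,0],0],[[0,0,0],0],[[0,0,0],0]]' 4.6
python3 - <<'E'
from h import *
d=np.load("pics/w5.npy",allow_pickle=True).item()
a=cast(d,[[324,277.2]],125.7)[0];b=cast(d,[[324,229.5]],95.7)[0]
y=np.radians(7.5);tx=np.array([-np.sin(y),np.cos(y),0]);t=np.array([481.2,-114.8,103.4])
print((a-t)@tx,(b-t)@tx)
d=np.load("pics/w2.npy",allow_pickle=True).item()
P=lambda X,Y:[285+X/6,85+(Y-330)/6]
print("B grip at 74",cast(d,[P(108,395),P(330,400),P(330,530),P(108,525)],74).mean(0))
E
```

```text
time_s: 12.25
tcp_pos: [481.1, -114.8, 51.9]
orientation: [2.068, 2.364, 0.0]
contact_force: [-2.8, -0.6, 9.9]
opening: 21.3
gripper_force: 41.2
time_s: 12.65
tcp_pos: [480.4, -114.8, 50.9]
orientation: [2.069, 2.364, -0.0]
contact_force: [0.8, 0.5, -0.6]
opening: 46.1
gripper_force: 0.0
-3.479228436362195 8.571791776417532
B grip at 74 [466.03102734 -17.80307422  74.        ]
```

```bash
python3 -m creep '[[[0,0,-2.5],0],[[0,0,-5.5],0],[[4,0,-6],0],[[8,-0.1,-6],0],[[9.8,-0.15,-5.5],0],[[9.8,-0.15,-3],0],[[9.8,-0.15,-0.8],0],[[9.8,-0.15,-0.3],0],[[9.8,-0.15,-0.3],0],[[9.8,-0.15,-0.3],0]]' 4.6 60
python3 -m creep '[[[0,0,0],0],[[0,0,0],0],[[0,0,0],0],[[0,0,0],0]]' 1.5 60
python3 -m creep '[[[0,0,-2],0],[[0,0,-4.5],0],[[0,0,-5.5],0],[[0,0,-5.5],0],[[0,0,-5.5],0]]'
python3 - <<'E'
from h import *
w=cam("wrist");np.save("pics/w6.npy",w,allow_pickle=True);f=w["frame"].astype(int).max(2)
for u in (312,325,338): print(u,f[190:300,u])
E
```

```text
time_s: 13.65
tcp_pos: [466.4, -18.0, 54.6]
orientation: [2.069, 2.363, 0.001]
contact_force: [0.4, 0.1, 0.6]
opening: 46.3
gripper_force: 0.0
time_s: 14.05
tcp_pos: [466.2, -18.0, 54.4]
orientation: [2.069, 2.363, 0.001]
contact_force: [-1.3, -0.2, 6.2]
opening: 15.0
gripper_force: 3.0
time_s: 14.55
tcp_pos: [465.5, -17.8, 108.2]
orientation: [-2.069, -2.364, 0.0]
contact_force: [-1.3, 0.2, -0.2]
opening: 14.8
gripper_force: 0.0
312 [ 65  62  67  65  58  63  61  68  66  70  63  40  14  18  18  13  12  31
  23  21  20  21  18  22  25  20  12  29  28  22  24  16  16  32  18  24
  25  30  14  18  22  21  27  43  51  61  61  65  63  60  59  64  64  66
  64  63  65  65  60  58  63  61  62  68  81 105 115 106  84  70  57  44
  25  14  14  22  30  25  23  13  25  20  29  14  27  26  25  11  19  17
  25  30  32  30  25  38  38  35  34  34  38  32  29  37  24  32  33  41
  51  62]
325 [ 64  66  62  63  62  62  66  65  70  71  61  53  27  20  15  30  21  25
  18  23  15  13  29  25  25  22  23  28  24  21  29  16  19  16  19  23
   8  20  16  29  22  27  18  25  49  59  63  66  66  62  67  62  67  69
  66  69  62  68  67  63  65  65  65  65  74 100 129 145 125  93  68  53
  35  30  22  14  13  25  29  25  14  31  21  11  21  13  23  25  24  16
  22  30  29  27  40  37  35  31  29  35  32  33  32  28  34  38  37  33
  49  57]
338 [ 65  68  64  60  65  60  60  66  66  69  75  62  38  11  17  34  21  17
  21  19  23  25  14  26  27  16  13  26  23  13  16  22  25  22  23  20
  27  29  23  16  18  11  23  36  65  89 102 103  99  93  92  91  85  85
  83  85  80  78  80  77  74  72  65  68  67  83 113 138 145 130 115 123
 142 149 150 148 149 141 146 142 143 137 130 130 127 128 125 118 112 109
 103 107 102 101  88  72  60  58  54  56  59  57  57  57  58  59  62  64
  65  59]
```

The grip was lost: the fingers closed to 15 mm. I measure where gauge_15 stands now from this frame.

Run:
```python
from h import *
d=np.load("pics/w6.npy",allow_pickle=True).item();f=d["frame"].astype(int).max(2)
print(cast(d,[[324,202],[324,233]],74).round(1),cast(d,[[324,202]],44).round(1))
for r in (205,212,218,225,231,240,250,256): print(r,f[r,290:362])
n,l,st,ce=cv2.connectedComponentsWithStats(((f<36)[:258]).astype(np.uint8))
print([(st[i].tolist(),ce[i].round().tolist()) for i in range(1,n) if st[i,4]>150])
```

```text
[[463.9  -2.1  74. ]
 [466.7 -23.3  74. ]] [[465.3 -12.4  44. ]]
205 [ 84  75  79  93  97  83  71  90 115 123 122 122 118 111  95  84  80  64
  42  13  20  22  13  19  21  19  16  29  18  20  10  15  26  29  28  30
  18  25  23  23  23  23  14  21  22   8  18  29  34  19  31  57  76  83
  83  83  72  64  58  60  69  90 111 120 127 142 167 179 180 179 181 181]
212 [ 94  96 111 121 119  99  77  85 111 118 119 122 119 109  93  76  61  39
  20  22  25  25  18   9  13  14  11  26  26  15  23  23  12  24  13  29
  22  13  18  18  19  22  25  25  21  26  24  24  14  23  14  37  72 106
 115  92  69  68  62  61  72  99 113 122 128 148 170 180 182 178 182 181]
218 [ 93  89 105 119 121 106  79  61  57  58  54  51  59  64  73  60  37  19
  24  25  26  29  28  22  16  15  22  30  26  23  27  15  25  26  21  24
  23  19  28  17  13  30  21  26  11  25  26  21  23  26  26  32  63  88
  87  66  50  55  52  52  76  97 113 122 124 147 171 178 183 181 182 177]
225 [ 93  91 107 118 123 114 101 107 114 114 118 112 111 111 108  94  64  29
  25  21  25  24  24  20  20  23  16  23  25  19  20  24  26  13  2
[... 728 characters left out ...]
4 179 179 185 181]
250 [123  92  81  65  64  65  57  51  55  62  68  68  64  64  65  59  65  61
  61  63  61  65  63  65  63  61  62  63  62  64  64  60  63  61  64  65
  66  66  65  62  63  64  59  65  64  66  64  65  74  95 106 113  98  78
  68  61  66  54  57  67  91 104 114 120 144 170 179 180 180 179 182 180]
256 [101  98  83  71  67  62  66  67  66  62  65  66  63  61  52  42  31  32
  52  82  99 106 115 126 128 126 131 124 123 123 127 129 128 132 133 129
 131 126 126 126 124 119 120 113 118 112 117 117 113  97  68  37  22  39
  41  59  66  64  62  67  63  66  63  69  91 130 164 179 178 182 180 180]
[([301, 139, 36, 11, 245], [319.0, 144.0]), ([306, 202, 37, 32, 1046], [324.0, 218.0])]
```

Gauge_15 still stands upright at (466,-18), so I retry with the depth and force that worked before.

```bash
python3 -m creep '[[[0,0,0],0],[[0,0,0],0],[[0,0,0],0],[[0,0,2.5],0],[[0,0,5],0],[[0,0,5.75],0],[[0,0,5.75],0],[[0,0,5.75],0]]' 4.6 40
python3 -m creep '[[[0,0,0],0],[[0,0,0],0],[[0,0,0],0],[[0,0,0],0],[[0,0,0],0]]' 1.5 40
```

```text
time_s: 15.4
tcp_pos: [466.3, -17.9, 52.1]
orientation: [2.069, 2.363, 0.001]
contact_force: [-0.0, -0.5, 1.1]
opening: 45.8
gripper_force: 0.0
time_s: 15.9
tcp_pos: [466.5, -18.0, 52.4]
orientation: [2.068, 2.363, 0.001]
contact_force: [-1.0, -0.1, 6.8]
opening: 20.9
gripper_force: 38.9
```

```bash
python3 -m creep '[[[0,0,-1],0],[[0,0,-3],0],[[0,0,-5.5],0],[[0,0,-5.5],0],[[0,0,-5.5],0]]'
python3 - <<'E'
from h import *
w=cam("wrist");np.save("pics/w7.npy",w,allow_pickle=True);f=w["frame"].astype(int).max(2)
for u in (312,325,338): print(u,f[200:290,u])
n,l,st,ce=cv2.connectedComponentsWithStats(((f<36)[:200]).astype(np.uint8))
print([(st[i].tolist(),ce[i].round().tolist()) for i in range(1,n) if st[i,4]>150])
s=read_state();z=s["tcp_pos"][2]
up=z-52.4
def tx(row,h):
    p=cast(w,[[324,row]],h)[0];return R.from_rotvec(s["orientation"]).as_matrix().T@(p-s["tcp_pos"])
for r in (276,277,278): print(r,tx(r,74+up).round(1))
for r in (229,230): print(r,tx(r,44+up).round(1))
goto(0,xy=np.array([631,-45.0]))
E
```

```text
time_s: 16.4
tcp_pos: [466.0, -17.9, 106.9]
orientation: [2.069, 2.363, 0.001]
contact_force: [-0.3, 0.5, -1.3]
opening: 20.7
gripper_force: 39.2
312 [125 125 124 121 125 121 107  87  72  63  62  63  65  64  58  65  63  63
  66  64  62  64  61  65  65  68  63  69  71  73  71  65  52  29  17  21
  18  10  28  24  15  14  11  18  17  22  23  21  23  24  25  16  19  27
  24  19  25  18  16  24  16  25  24  19  20  16  18  24  19  18  31  17
  28  26  20  20  20  31  25  24  24  26  30  31  36  28  40  41  30  35]
325 [123 124 125 128 124 124 115  98  77  65  58  64  64  65  65  57  66  66
  65  66  61  67  62  65  61  68  62  65  67  69  70  70  58  30  25  22
  19  23  27  22  22  13  17  23  25   9  16  15  18  23  26  30  27  22
  17  20  25  13  20  22  19  24  29  22  30  23  17  22  23  27  25  30
  18  24  25  23  12  19  28  20  33  30  22  31  33  34  37  33  29  44]
338 [127 124 128 128 123 127 120 108  84  70  62  62  67  63  59  64  63  67
  68  62  63  66  64  64  62  66  59  64  69  73  74  69  60  46  27  19
  23  17  23  10  25  24  29  30  20  28  11  22  20  24  24  32  18  19
  20  23  19  15  22  16  18  26  24  25  25  31  33  23  22  25  21  25
  14  15  21  20  22   8  20  29  47  72 102 113 114 104  89  72  59  62]
[([300, 140, 36, 10, 247], [318.0, 144.0])]
276 [ -3.8   0.9 -21.6]
277 [ -4.3   0.9 -21.6]
278 [ -4.9   0.9 -21.6]
229 [8.2 0.9 8.4]
230 [7.5 0.9 8.4]
target [631.  -45.  106.2] shift cm [-4.88 16.04 -0.  ] turn 12.1
```

Gauge_15 is held upright and centred, offset about 0. I move it over the gap.

```bash
python3 -m creep '[[[-0.7,3,0],2],[[-2,7,0],5],[[-3.3,11,0],8],[[-4.5,15,0],11],[[-4.9,16,0],12],[[-4.9,16,0],12],[[-4.9,16,0.8],12],[[-4.9,16,1.3],12],[[-4.9,16,1.6],12],[[-4.9,16,1.6],12]]'
python3 -m creep '[[[0,0,0.4],0],[[0,0,0.7],0],[[0,0,0.7],0]]'
```

```text
time_s: 17.45
tcp_pos: [630.2, -45.1, 89.8]
orientation: [-2.304, -2.134, 0.001]
contact_force: [0.6, -0.7, -0.6]
opening: 20.5
gripper_force: 39.4
time_s: 17.75
tcp_pos: [630.7, -45.2, 82.9]
orientation: [-2.305, -2.134, 0.001]
contact_force: [0.5, 0.3, -1.5]
opening: 20.8
gripper_force: 39.4
```

```bash
python3 -m creep '[[[0,0,0.2],0],[[0,0,0.3],0],[[0,0,0.3],0]]'
python3 -m creep '[[[0,0,0.2],0],[[0,0,0.3],0],[[0,0,0.3],0]]'
```

```text
time_s: 18.05
tcp_pos: [630.9, -45.2, 80.3]
orientation: [-2.305, -2.135, 0.0]
contact_force: [-1.1, 0.6, -1.6]
opening: 20.6
gripper_force: 39.4
time_s: 18.35
tcp_pos: [630.8, -45.2, 77.2]
orientation: [-2.305, -2.134, 0.0]
contact_force: [0.4, -0.6, -1.6]
opening: 20.7
gripper_force: 39.4
```

Past the rounding with no contact, so I continue down.

```bash
python3 -m creep '[[[0,0,0.3],0],[[0,0,0.6],0],[[0,0,0.6],0]]'
python3 -m creep '[[[0,0,0.4],0],[[0,0,0.8],0],[[0,0,0.8],0]]'
```

```text
time_s: 18.65
tcp_pos: [630.6, -45.2, 70.8]
orientation: [-2.305, -2.134, 0.001]
contact_force: [-0.4, 0.1, -0.8]
opening: 20.7
gripper_force: 39.4
time_s: 18.95
tcp_pos: [630.5, -45.2, 62.6]
orientation: [-2.304, -2.134, 0.001]
contact_force: [0.4, -0.0, -1.2]
opening: 21.1
gripper_force: 39.4
```

```bash
python3 -m creep '[[[0,0,0.2],0],[[0,0,0.35],0],[[0,0,0.45],0],[[0,0,0.45],0]]'
python3 -m creep '[[[0.1,0,-0.1],0],[[0.15,0,-0.1],0],[[0.15,0,-0.1],0]]'
python3 -m creep '[[[0.1,0,0],0],[[0.15,0,0],0],[[0.15,0,0],0]]'
```

```text
time_s: 19.35
tcp_pos: [631.0, -45.3, 58.8]
orientation: [-2.305, -2.134, -0.0]
contact_force: [-0.6, 0.1, -0.1]
opening: 20.5
gripper_force: 39.4
time_s: 19.65
tcp_pos: [631.1, -43.7, 60.0]
orientation: [2.305, 2.135, 0.0]
contact_force: [1.1, -0.3, -1.2]
opening: 20.8
gripper_force: 39.4
time_s: 19.95
tcp_pos: [631.3, -42.3, 60.0]
orientation: [2.305, 2.135, 0.0]
contact_force: [0.6, -1.9, 0.1]
opening: 21.0
gripper_force: 39.2
```

```bash
python3 -m creep '[[[-0.2,0,0],0],[[-0.3,0,0],0],[[-0.3,0,0],0]]'
python3 -m creep '[[[-0.1,0,0],0],[[-0.15,0,0],0],[[-0.15,0,0],0]]'
python3 -m creep '[[[-0.1,0,0],0],[[-0.1,0,0],0]]'
python3 -m creep '[[[-0.1,0,0],0],[[-0.1,0,0],0]]'
```

```text
time_s: 20.25
tcp_pos: [630.9, -45.4, 59.8]
orientation: [-2.305, -2.134, -0.0]
contact_force: [0.0, -0.0, -1.1]
opening: 20.6
gripper_force: 39.4
time_s: 20.55
tcp_pos: [630.8, -46.8, 59.9]
orientation: [-2.305, -2.134, 0.0]
contact_force: [-0.1, -0.2, -1.1]
opening: 21.0
gripper_force: 39.4
time_s: 20.75
tcp_pos: [630.8, -47.7, 59.9]
orientation: [-2.305, -2.135, -0.0]
contact_force: [-1.3, 0.1, -1.4]
opening: 20.7
gripper_force: 39.4
time_s: 20.95
tcp_pos: [630.7, -48.8, 59.9]
orientation: [-2.305, -2.134, -0.0]
contact_force: [0.5, 0.3, -0.6]
opening: 20.8
gripper_force: 39.3
```

```bash
python3 -m creep '[[[-0.1,0,0],0],[[-0.1,0,0],0],[[-0.1,0,0],0]]'
python3 -m creep '[[[-0.1,0,0],0],[[-0.1,0,0],0],[[-0.1,0,0],0]]'
python3 - <<'E'
from h import *
w=cam("wrist");np.save("pics/w8.npy",w,allow_pickle=True);f=w["frame"].astype(int).max(2)
for u in (278,290,312,325,338,358): print(u,f[195:290,u])
print(read_state()["contact_force"],read_state()["ft_torque"])
E
```

```text
time_s: 21.25
tcp_pos: [630.6, -49.7, 59.9]
orientation: [-2.305, -2.135, -0.0]
contact_force: [0.5, 1.8, 0.1]
opening: 20.5
gripper_force: 39.3
time_s: 21.55
tcp_pos: [630.5, -50.3, 59.9]
orientation: [-2.305, -2.134, -0.001]
contact_force: [0.4, 5.4, 0.3]
opening: 21.0
gripper_force: 39.3
278 [82 83 79 85 82 88 83 86 85 79 78 79 72 58 50 41 43 37 38 38 36 42 35 42
 45 45 46 50 54 54 59 61 66 67 63 67 66 64 74 73 81 84 87 88 86 87 81 83
 76 83 84 85 78 82 81 87 80 84 82 84 84 85 78 86 83 82 72 49 33 21 33 25
 27 22 29 23 27 26 27 24 24 33 15 20 15 19 20 21 23 22 26 14 19 26 27]
290 [150 144 146 148 147 142 125 100  85  79  79  75  76  64  52  45  45  42
  44  39  41  46  40  44  45  56  65  67  62  65  64  64  67  65  64  64
  66  66  67  74  82  81  88  88  88  86  85  80  83  81  83  85  84  86
  79  76  69  61  55  60  57  60  55  54  56  60  57  61  59  60  59  60
  64  60  60  60  58  58  60  59  57  61  53  59  56  55  59  55  55  56
  57  59  58  62  59]
312 [156 153 155 155 156 157 159 158 157 153 153 151 141 127 107  76  60  56
  55  57  55  60  60  52  54  54  60  56  61  
[... 813 characters left out ...]
  17   9  14   9  25  12  11  30  17  16  17  15  22  18  17  16  16
   9  19  20  25  24  17  15  29  20  27  16  12  25  24  14  17  27  26
  13  34  19  26  15  20   8  17  25  29  17  16  56  94 131 149 153 151
 145 151 159 157 152]
358 [159 159 157 159 162 161 160 161 158 158 156 152 146 141 127 105  81  72
  74  73  74  66  71  71  74  70  67  68  66  64  65  66  67  66  67  65
  65  59  67  69  77  80  81  82  88  87  84  79  85  83  79  83  81  95
 121 135 118  79  59  59  61  59  59  55  57  56  57  60  60  60  61  64
  58  57  57  64  60  58  61  58  54  57  60  61  54  54  56  57  60  57
  60  57  58  61  54]
[-0.3144591   5.32694001  1.61702372] [0.96488426 0.05309572 0.08441217]
```

Firm contact comes at -42.3 on one side and at about -49.5 (5 N) on the other. That is about 6–7 mm of play, so gauge_15 is loose and 20 is the candidate, with gap centre y≈-45.8. I touch the floor at the centre, then return it.

```bash
python3 -m creep '[[[0.3,0,0],0],[[0.5,0,0],0],[[0.5,0,0.1],0],[[0.5,0,0.2],0],[[0.5,0,0.25],0],[[0.5,0,0.25],0]]'
python3 - <<'E'
from h import *
w=cam("wrist");np.save("pics/w9.npy",w,allow_pickle=True)
goto(0,yaw=7.5,xy=np.array([466,-17.0]))
E
```

```text
time_s: 22.2
tcp_pos: [631.4, -46.1, 58.5]
orientation: [2.304, 2.134, 0.001]
contact_force: [-3.2, -0.0, 9.2]
opening: 20.9
gripper_force: 41.5
target [466.  -17.   58.5] shift cm [  1.63 -16.72  -0.02] turn -11.9
```

```bash
python3 -m creep '[[[0,0,-1.5],0],[[0,0,-4.5],0],[[0.3,-4,-4.8],-3],[[0.7,-8,-4.8],-6],[[1.2,-12.5,-4.8],-9],[[1.6,-16.7,-4.8],-12],[[1.6,-16.7,-4.8],-12],[[1.6,-16.7,-4.8],-12],[[1.6,-16.7,-3],-12],[[1.6,-16.7,-1.5],-12]]'
python3 -m creep '[[[0,0,1.3],0],[[0,0,1.9],0],[[0,0,2.1],0],[[0,0,2.1],0],[[0,0,2.1],0]]'
```

```text
time_s: 23.25
tcp_pos: [467.4, -17.4, 72.6]
orientation: [2.068, 2.362, 0.002]
contact_force: [0.1, -0.3, -0.8]
opening: 20.8
gripper_force: 39.5
time_s: 23.75
tcp_pos: [467.0, -17.3, 52.5]
orientation: [2.069, 2.362, 0.001]
contact_force: [-2.1, 0.0, 7.5]
opening: 21.1
gripper_force: 41.5
```

```bash
python3 -m creep '[[[0,0,0],0],[[0,0,0],0],[[0,0,-1],0],[[0,0,-3.5],0],[[0,0,-5.5],0],[[-2.5,-0.2,-5.5],0],[[-5,-0.35,-5.5],0],[[-5,-0.35,-5.5],0]]' 4.6
python3 - <<'E'
from h import *
w=cam("wrist");np.save("pics/w10.npy",w,allow_pickle=True);f=w["frame"].astype(int).max(2)
n,l,st,ce=cv2.connectedComponentsWithStats(((f<40)[:262]).astype(np.uint8))
for i in range(1,n):
    if st[i,4]>150:
        x,y,ww,h,a=st[i];print(st[i].tolist(),"top-y",cast(w,[[x+ww/2,y+h]],74)[0].round(1),"bot+y",cast(w,[[x+ww/2,y]],44)[0].round(1))
print(read_state()["tcp_pos"])
for u in (320,330): print(f[190:262,u])
E
```

```text
time_s: 24.55
tcp_pos: [469.4, -69.0, 107.4]
orientation: [2.07, 2.361, 0.001]
contact_force: [-0.2, 0.1, -0.0]
opening: 45.7
gripper_force: 0.0
[303, 58, 39, 22, 158] top-y [457.7  18.2  74. ] bot+y [455.9  31.7  44. ]
[456, 64, 71, 175, 585] top-y [579.7 -64.3  74. ] bot+y [562.5  42.1  44. ]
[311, 128, 37, 27, 420] top-y [467.3 -23.1  74. ] bot+y [466.1 -10.6  44. ]
[305, 199, 37, 33, 1082] top-y [470.2 -73.4  74. ] bot+y [468.6 -61.1  44. ]
[469.06659253 -67.84487249 107.05356769]
[62 64 70 75 80 79 74 69 61 43 30 25 18 17 20 20 19 14 23 23 14 21 21 24
 23 20 29 25 25 29 32 34 26 27 26 25 20 26 23 27 32 41 54 66 66 63 63 63
 63 67 60 63 66 65 62 69 64 62 63 63 66 64 63 69 60 62 50 34 14 23 25 19]
[65 67 67 74 79 87 79 73 58 32 22 16 17 26 22 13 10 19 24 24 10 21 27 10
 29 26 13 29 27 23 28 32 20 20 27 17 21 21 22 28 27 51 75 88 72 68 62 66
 63 61 63 63 65 63 62 67 66 62 62 66 63 64 64 64 60 52 47 20 29 20 24 21]
```

```bash
python3 -m creep '[[[0,0,2.5],0],[[0.05,0,5],0],[[0.05,0,5.5],0],[[0.05,0,5.5],0],[[0.05,0,5.5],0]]' 4.6 40
python3 -m creep '[[[0,0,0],0],[[0,0,0],0],[[0,0,0],0],[[0,0,0],0],[[0,0,0],0]]' 1.5 40
python3 -m creep '[[[0,0,-1],0],[[0,0,-3],0],[[0,0,-5.5],0],[[0,0,-5.5],0],[[0,0,-5.5],0]]'
python3 - <<'E'
from h import *
w=cam("wrist");np.save("pics/w11.npy",w,allow_pickle=True);f=w["frame"].astype(int).max(2)
for u in (312,325,338): print(u,f[215:290,u])
goto(0,xy=np.array([631,-45.7]))
E
```

```text
time_s: 25.1
tcp_pos: [469.3, -66.3, 52.3]
orientation: [2.068, 2.364, 0.001]
contact_force: [-0.2, -0.6, 0.7]
opening: 46.3
gripper_force: 0.0
time_s: 25.6
tcp_pos: [469.3, -66.7, 52.4]
orientation: [2.068, 2.363, 0.001]
contact_force: [-1.7, -0.3, 7.2]
opening: 21.0
gripper_force: 38.8
time_s: 26.1
tcp_pos: [468.8, -66.6, 106.8]
orientation: [2.069, 2.363, 0.001]
contact_force: [-1.3, 0.1, -1.8]
opening: 20.6
gripper_force: 39.2
312 [ 61  66  70  62  63  64  64  66  64  65  73  82  84  81  81  74  68  58
  46  21  18  21  19  16  25  11  27  23  17  29  28  12  24  24  21  18
  14  26  14  15  26  12  16  21  26  28  21  29  12  30  17  26  24  31
  20  26  23  33  20  34  31  24  18  19  33  63 112 155 174 184 183 181
 182 181 183]
325 [63 60 64 62 65 65 63 66 64 67 65 73 82 80 78 77 69 67 52 37 32 28 13 19
 14 21 21 24 24 16 28 19 24 15 22 23 20 15 30 22 20 17 13 22 22 19 18 14
 27 30 27 26 28 18 25 25 25 22 13 18 15 16 23 24 25 22 27 33 27 34 35 32
 37 35 30]
338 [70 69 64 63 65 66 60 64 61 65 70 76 79 81 82 80 77 68 59 43 31 25  8 23
 24 23 23 30 15 23 23 30 16 21 27 28 17 13 21 19 19 17 25 26 25 25 22 24
 14 25 24 23 28 19 27 22 20 14 30 27 26 20 21 31 28 27 24 20 33 35 39 39
 32 35 33]
target [631.  -45.7 106.2] shift cm [-0.09 16.39 -0.  ] turn 12.1
```

```bash
python3 -m creep '[[[0,3,0],2],[[0,7,0],5],[[-0.05,11,0],8],[[-0.05,15,0],11],[[-0.05,16.4,0],12],[[-0.05,16.4,0],12],[[-0.05,16.4,0.8],12],[[-0.05,16.4,1.3],12],[[-0.05,16.4,1.6],12],[[-0.05,16.4,1.6],12]]'
python3 -m creep '[[[0,0,0.4],0],[[0,0,0.7],0],[[0,0,0.7],0]]'
```

```text
time_s: 27.15
tcp_pos: [630.6, -45.5, 89.8]
orientation: [-2.304, -2.134, 0.001]
contact_force: [-0.3, 0.7, -1.2]
opening: 20.6
gripper_force: 39.3
time_s: 27.45
tcp_pos: [631.2, -45.3, 83.1]
orientation: [-2.305, -2.135, 0.0]
contact_force: [0.5, -0.6, -0.4]
opening: 20.8
gripper_force: 39.6
```

```bash
python3 -m creep '[[[0,0,0.1],0],[[0,0,0.2],0],[[0,0,0.2],0]]'
python3 -m creep '[[[0,0,0.1],0],[[0,0,0.2],0],[[0,0,0.2],0]]'
python3 -m creep '[[[0,0,0.1],0],[[0,0,0.2],0],[[0,0,0.2],0]]'
```

```text
time_s: 27.75
tcp_pos: [632.0, -45.3, 82.5]
orientation: [2.304, 2.134, 0.002]
contact_force: [-1.2, 1.5, 7.6]
opening: 20.7
gripper_force: 41.5
time_s: 28.05
tcp_pos: [632.8, -45.2, 82.0]
orientation: [2.303, 2.133, 0.004]
contact_force: [-4.0, 2.2, 17.9]
opening: 20.6
gripper_force: 43.7
time_s: 28.35
tcp_pos: [633.6, -45.2, 81.7]
orientation: [2.302, 2.132, 0.007]
contact_force: [-6.5, 3.6, 30.4]
opening: 20.7
gripper_force: 45.8
```

Contact comes on both jaw edges at z≈34.5, with mostly vertical force, so I back off. I check whether gauge_15 only pivoted in the pads during the play test.

```bash
python3 -m creep '[[[0,0,-0.6],0],[[0,0,-2],0],[[0,0,-3],0],[[0,0,-3],0],[[0,0,-3],0]]'
python3 - <<'E'
from h import *
for n in (7,8,9):
    f=np.load(f"pics/w{n}.npy",allow_pickle=True).item()["frame"].astype(int).max(2)
    m=f[:,312:336].mean(1);print(n,"bottom edge",m[224:238].round(),"top edge",m[274:288].round())
d=np.load("pics/w9.npy",allow_pickle=True).item();f=d["frame"].astype(int).max(2)
for u in (278,288,356): print(u,f[195:245,u])
print(read_state()["tcp_pos"])
w=cam("wrist");np.save("pics/w12.npy",w,allow_pickle=True);f=w["frame"].astype(int).max(2);m=f[:,316:332].mean(1);print("now",m[220:290].round().astype(int))
E
```

```text
time_s: 28.85
tcp_pos: [631.3, -45.4, 107.4]
orientation: [2.305, 2.134, 0.0]
contact_force: [0.1, -0.7, -1.8]
opening: 20.3
gripper_force: 39.4
7 bottom edge [65. 65. 65. 66. 68. 71. 72. 69. 59. 41. 23. 21. 20. 18.] top edge [22. 24. 21. 23. 22. 24. 23. 23. 26. 31. 34. 35. 37. 36.]
8 bottom edge [61. 63. 65. 62. 57. 48. 32. 19. 16. 19. 20. 17. 19. 20.] top edge [ 21.  20.  20.  20.  24.  57.  99. 133. 149. 151. 149. 148. 153. 157.]
9 bottom edge [57. 57. 58. 58. 61. 63. 63. 60. 52. 35. 22. 18. 20. 16.] top edge [ 19.  23.  20.  21.  20.  26.  60. 103. 134. 148. 152. 153. 154. 155.]
278 [82 82 84 79 84 84 79 83 82 84 85 79 83 82 84 83 86 80 82 75 68 58 42 47
 43 35 44 39 42 40 43 43 55 50 60 61 63 66 69 64 62 66 66 64 71 72 75 78
 85 84]
288 [133 142 146 147 138 122  92  81  82  84  79  84  84  86  83  81  84  86
  82  79  73  59  53  45  39  43  40  41  39  47  35  54  61  65  63  63
  66  62  62  66  67  67  65  69  65  73  70  78  80  88]
356 [106 132 153 155 160 154 154 152 155 154 155 157 159 161 157 158 156 153
 129  96  74  75  72  69  68  72  68  72  75  66  71  71  71  66  65  67
  67  63  63  65  60  62  64  60  67  65  66  72  77  82]
[631.29600994 -45.3875507  107.42107674]
now [ 56  57  56  58  59  62  68  71  72  70  68  62  57  45  31  20  18  19
  16  20  20  18  19  16  19  18  18  20  18  19  21  16  18  16  20  21
  18  21  20  19  21  20  21  22  19  21  21  21  21  24  23  21  23  21
  20  22  17  21  20  22  42  82 126 153 160 161 160 161 161 160]
```

Confirmed: gauge_15 had pivoted, with its grip bottom edge 3.3 rows off upright. Its real play was about 1 mm, and gauge_20 does not enter, which agrees with the imaged gap of about 16 mm. I return gauge_20 to bay C.

```bash
python3 - <<'E'
from h import *
goto(0,yaw=7.5,xy=np.array([469.3,-66.7]))
E
python3 -m creep '[[[-0.2,-4,0],-3],[[-0.4,-8,0],-6],[[-0.6,-12,0],-9],[[-0.8,-15.9,0],-12],[[-0.8,-15.9,0],-12],[[-0.8,-15.9,0],-12],[[-0.8,-15.9,2],-12],[[-0.8,-15.9,3.5],-12],[[-0.8,-15.9,4],-12],[[-0.8,-15.9,4],-12]]'
```

```text
target [469.3 -66.7 107. ] shift cm [-3.370e+00 -1.597e+01  1.000e-02] turn -11.9
time_s: 29.9
tcp_pos: [474.0, -41.6, 68.4]
orientation: [2.068, 2.362, 0.001]
contact_force: [-3.9, -1.4, 15.9]
opening: 20.8
gripper_force: 43.8
```

I mis-estimated that shift and the gauge now rests on a cross wall (16 N), so I lift straight up and correct.

```bash
python3 -m creep '[[[0,0,-1],0],[[0,0,-3],0],[[0,0,-4],0],[[0,0,-4],0],[[0,0,-4],0]]'
python3 - <<'E'
from h import *
w=cam("wrist");np.save("pics/w13.npy",w,allow_pickle=True);f=w["frame"].astype(int).max(2);m=f[:,316:332].mean(1);print("now",m[220:290].round().astype(int))
goto(0,yaw=7.5,xy=np.array([469.3,-66.7]))
n,l,st,ce=cv2.connectedComponentsWithStats(((f<40)[:215]).astype(np.uint8))
for i in range(1,n):
    if st[i,4]>150:
        x,y,ww,h,a=st[i];print(st[i].tolist(),"top-y",cast(w,[[x+ww/2,y+h]],74)[0].round(1),"bot+y",cast(w,[[x+ww/2,y]],44)[0].round(1))
E
```

```text
time_s: 30.4
tcp_pos: [472.3, -41.1, 107.1]
orientation: [2.069, 2.364, 0.0]
contact_force: [0.4, -0.1, -1.8]
opening: 20.6
gripper_force: 39.5
now [65 65 66 65 67 71 77 81 82 81 77 72 65 53 34 20 19 21 20 22 21 19 23 21
 21 21 20 21 25 21 19 20 22 21 20 22 20 20 23 23 21 22 25 24 22 22 21 22
 23 24 22 24 21 24 22 22 19 23 22 22 26 37 52 63 66 65 61 49 31 21]
target [469.3 -66.7 106.8] shift cm [-2.51 -0.61 -0.  ] turn 0.1
[466, 103, 46, 112, 330] top-y [575.7 -20.   74. ] bot+y [570.2  47.   44. ]
[300, 168, 38, 31, 737] top-y [467.2 -23.5  74. ] bot+y [465.2 -10.9  44. ]
```

```bash
python3 -m creep '[[[-1.3,-0.3,0],0],[[-2.5,-0.6,0],0],[[-2.5,-0.6,0],0],[[-2.5,-0.6,0],0],[[-2.5,-0.6,2.5],0],[[-2.5,-0.6,4],0],[[-2.5,-0.6,4.6],0],[[-2.5,-0.6,4.6],0]]'
python3 -m creep '[[[0,0,0.4],0],[[0,0,0.7],0],[[0,0,0.8],0],[[0,0,0.8],0]]'
```

```text
time_s: 31.25
tcp_pos: [469.2, -66.5, 60.9]
orientation: [-2.068, -2.363, 0.001]
contact_force: [1.1, 0.2, -0.3]
opening: 20.7
gripper_force: 39.7
time_s: 31.65
tcp_pos: [469.6, -66.7, 53.5]
orientation: [2.069, 2.364, 0.0]
contact_force: [0.3, -0.5, -0.9]
opening: 20.7
gripper_force: 39.5
```

```bash
python3 -m creep '[[[0,0,0.1],0],[[0,0,0.15],0],[[0,0,0.15],0]]'
```

```text
time_s: 31.95
tcp_pos: [470.0, -66.8, 52.5]
orientation: [2.069, 2.363, 0.001]
contact_force: [-2.0, 0.4, 7.6]
opening: 20.6
gripper_force: 41.8
```

Seated. I release it, rise and move over gauge_15 (y≈-17), looking before I descend.

```bash
python3 -m creep '[[[0,0,0],0],[[0,0,0],0],[[0,0,-1],0],[[0,0,-3.5],0],[[0,0,-5.5],0],[[2.5,0.2,-5.5],0],[[4.9,0.3,-5.5],0],[[4.9,0.3,-5.5],0],[[4.9,0.3,-5.5],0]]' 4.6
python3 - <<'E'
from h import *
w=cam("wrist");np.save("pics/w14.npy",w,allow_pickle=True);f=w["frame"].astype(int).max(2)
n,l,st,ce=cv2.connectedComponentsWithStats(((f<40)[:258]).astype(np.uint8))
for i in range(1,n):
    if st[i,4]>150:
        x,y,ww,h,a=st[i];print(st[i].tolist(),"top-y",cast(w,[[x+ww/2,y+h]],74)[0].round(1),"bot+y",cast(w,[[x+ww/2,y]],44)[0].round(1))
goto(0,yaw=7.5,xy=np.array([466.5,-17.0]))
E
```

```text
time_s: 32.85
tcp_pos: [466.2, -17.7, 107.4]
orientation: [2.068, 2.365, 0.0]
contact_force: [0.5, 0.6, -0.5]
opening: 46.2
gripper_force: 0.0
[457, 134, 53, 124, 398] top-y [575.2 -26.8  74. ] bot+y [566.4  50.5  44. ]
[300, 140, 37, 28, 480] top-y [458.4  19.4  74. ] bot+y [456.3  31.7  44. ]
[306, 201, 37, 33, 1073] top-y [467.8 -23.5  74. ] bot+y [466.2 -11.2  44. ]
target [466.5 -17.  107.2] shift cm [ 0.1   0.04 -0.  ] turn 0.1
```

```bash
python3 -m creep '[[[0.05,0.05,2.5],0],[[0.05,0.05,5],0],[[0.05,0.05,5.5],0],[[0.05,0.05,5.5],0],[[0.05,0.05,5.5],0]]' 4.6 40
python3 -m creep '[[[0,0,0],0],[[0,0,0],0],[[0,0,0],0],[[0,0,0],0],[[0,0,0],0]]' 1.5 40
python3 -m creep '[[[0,0,-1],0],[[0,0,-3],0],[[0,0,-5.5],0],[[0,0,-5.5],0],[[0,0,-5.5],0]]'
python3 - <<'E'
from h import *
w=cam("wrist");f=w["frame"].astype(int).max(2);m=f[:,316:332].mean(1);print("now",m[220:240].round().astype(int),m[270:290].round().astype(int))
goto(0,xy=np.array([631,-45.2]))
E
```

```text
time_s: 33.4
tcp_pos: [467.0, -17.6, 52.7]
orientation: [2.069, 2.363, 0.001]
contact_force: [-0.4, -0.5, 0.6]
opening: 46.1
gripper_force: 0.0
time_s: 33.9
tcp_pos: [467.0, -17.3, 52.9]
orientation: [2.068, 2.363, 0.001]
contact_force: [-1.9, -0.1, 7.5]
opening: 20.7
gripper_force: 38.8
time_s: 34.4
tcp_pos: [466.6, -17.2, 107.3]
orientation: [2.069, 2.363, 0.001]
contact_force: [-0.1, 0.2, -0.4]
opening: 20.4
gripper_force: 39.2
now [65 65 64 65 65 65 65 67 71 72 69 62 48 30 18 21 20 22 16 22] [26 22 20 23 23 24 23 23 23 22 22 20 21 29 31 34 36 37 34 36]
target [631.  -45.2 106.7] shift cm [-4.96 15.97 -0.  ] turn 12.1
```

Held the same as before (edge row about 232), so I go back to the gap.

```bash
python3 -m creep '[[[-0.7,3,0],2],[[-2,7,0],5],[[-3.3,11,0],8],[[-4.5,15,0],11],[[-4.95,16,0],12],[[-4.95,16,0],12],[[-4.95,16,0.8],12],[[-4.95,16,1.4],12],[[-4.95,16,2],12],[[-4.95,16,2],12]]'
python3 -m creep '[[[0,0,0.3],0],[[0,0,0.5],0],[[0,0,0.7],0],[[0,0,0.7],0]]'
```

```text
time_s: 35.45
tcp_pos: [630.6, -44.8, 85.8]
orientation: [-2.304, -2.134, 0.002]
contact_force: [-0.5, -0.4, -1.2]
opening: 20.4
gripper_force: 39.3
time_s: 35.85
tcp_pos: [631.5, -45.1, 79.7]
orientation: [-2.305, -2.135, 0.0]
contact_force: [0.1, -0.4, -1.4]
opening: 20.2
gripper_force: 39.3
```

```bash
python3 -m creep '[[[0,0,0.4],0],[[0,0,0.8],0],[[0,0,1.2],0],[[0,0,1.4],0],[[0,0,1.4],0]]'
```

```text
time_s: 36.35
tcp_pos: [631.4, -45.0, 65.4]
orientation: [-2.305, -2.134, 0.001]
contact_force: [-0.3, 0.1, -1.9]
opening: 20.3
gripper_force: 39.3
```

```bash
python3 -m creep '[[[0,0,0.4],0],[[0,0,0.6],0],[[0,0,0.68],0],[[0,0,0.68],0],[[0,0,0.68],0]]'
python3 -m creep '[[[0,0,0],0],[[0,0,0],0],[[0,0,0],0],[[0,0,-1],0],[[0,0,-3],0],[[0,0,-5],0],[[0,-4,-7],0],[[0,-6,-7],0],[[0,-6,-7],0]]' 4.2
python3 - <<'E'
from h import *
w=cam("wrist");np.save("pics/w15.npy",w,allow_pickle=True);t=cam("top");s=cam("scene")
st=lambda f:np.clip(255*((f.astype(float)-10)/170),0,255).astype(np.uint8)
a=cv2.resize(st(w["frame"])[60:330,270:500],None,fx=1.5,fy=1.5,interpolation=cv2.INTER_CUBIC)
b=cv2.resize(st(s["frame"])[160:310,235:420],None,fx=2.2,fy=2.2,interpolation=cv2.INTER_CUBIC)
h=max(a.shape[0],b.shape[0]);pad=lambda i:cv2.copyMakeBorder(i,0,h-i.shape[0],0,0,0)
cv2.imwrite("pics/end.png",np.hstack([pad(a),pad(b)])[:,:,::-1])
E
```

```text
time_s: 36.85
tcp_pos: [631.7, -45.1, 59.2]
orientation: [2.305, 2.135, 0.0]
contact_force: [-0.3, -0.8, -0.2]
opening: 20.4
gripper_force: 39.9
time_s: 37.75
tcp_pos: [570.3, -40.3, 130.4]
orientation: [2.305, 2.134, 0.0]
contact_force: [0.3, -1.0, -0.3]
opening: 42.0
gripper_force: 0.0
```

View pics/end.png

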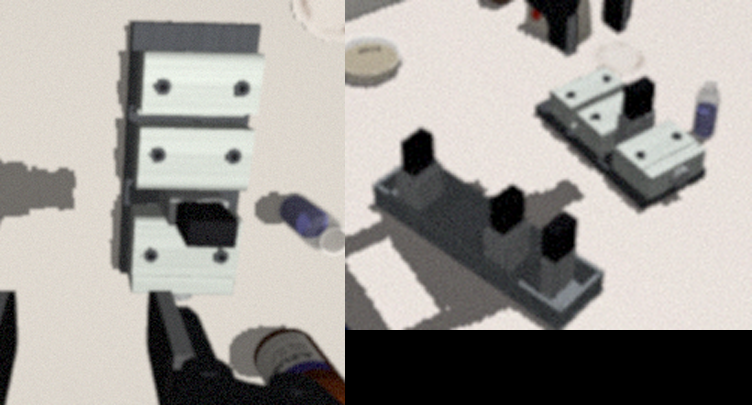

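The last picture shows gauge_15 upright and snug in the gap at (205,222). The other three gauges stand in the rack, and the vial and dishes are unmoved.

```bash
python3 -c "
from workcell import *
print(finish_job())"
```

```text
the job is handed in; nothing more can be done
None
```

I handed the job in with `gauge_15` standing in the gap as the one that just fits (gap about 16 mm) and `gauge_10`, `gauge_20` and `gauge_25` in the rack; `gauge_20` was tried and did not enter, and on its way back I briefly set it on a rack cross wall (16 N) before seating it in its bay.

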